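# Gauge a bottle's diameter on the sprung-jaw bench gauge

### The job

Check the diameter of the amber bottle with the gold cap on the bench gauge: stand it upright on the gauge's bed between the V block and the sliding jaw and let go of it, then slide the blue jaw along its rail until the bottle is pinched in the V and the pointer on top of the jaw stands in the green band. Leave the jaw there, holding the bottle by itself with the pointer in the green; never let the jaw squeeze the bottle hard, and do not knock over or shift the other bottles.

Things in the scene. Friction and masses are not known exactly. Their poses are not given: they have to be found in the camera images.
- gold_bottle_center (a point): centre, half-way up, of the bottle to gauge: round amber bottle with a GOLD cap, body 68 mm across, 118 mm tall, 0.23 to 0.43 kg, z axis up. Underside 59 mm below this point. The cap, 45 mm across, spans 43 to 59 mm above it: grasp it there from above; the shoulder widens below the cap. Its place may be swapped with those of the green- and purple-capped bottles.
- gauge: the gauge's fixed frame: grey bed plate 320 (x) by 135 mm, bed surface 12 mm above the table. Origin at table level on the measuring line y = 0, along which the jaw slides to +x towards the V block. Steel guide beam at y = -57 to -75 mm, 44 mm high (its end stops 56 mm). With the jaw open a bottle stands free with its centre at about x = +20 mm, y = 0.
- vee_middle (a point): middle setting of the bottom of the V, gauge x = +115 mm, 41 mm above the table. The steel V block (120 degree V opening to gauge -x, 70 mm wide, top 76 mm above the table) is clamped fast up to 8 mm nearer or farther along x than this point; that setting is not reported. A bottle in the V has its centre 39 mm before the bottom of the V.
- jaw: blue sliding jaw; origin in the middle of its back face at table level, axes as the gauge's. 64 mm wide, top 75 mm high (pointer 80 mm). In front a flat steel anvil plate, 56 mm wide, 18 to 68 mm above the table, its face 56 mm ahead of the origin at rest. Slides along gauge x from -136 to +14 mm against about 9 N of drag; stays where left. Starts at x = -136 to -106 mm.
- push_pad (a point): centre of the black rubber push pad (44 mm wide, 40 mm high) on the jaw's back (-x) face, 46 mm above the table, 2 mm behind the jaw's origin: push here along the gauge's +x. It moves with the jaw.
- indicator (a joint): how far the jaw's sprung anvil plate is pressed back, m: 0 at rest, stop at 0.014. The spring starts at 3 N (pushing a free bottle along does not move it) and adds 0.4 N per mm. The black pointer bar on the jaw's top moves back with it: over white below 0.003, over green 0.003 to 0.009 (4.2 to 6.6 N), red above 0.0095. If too far, the jaw can be drawn back.
- green_bottle_center (a point): centre of a bystander: amber bottle of the same size with a green cap
- purple_bottle_center (a point): centre of a bystander: amber bottle of the same size with a purple cap

How it is judged:
By the outcome, as a careful person would: the job done as asked, in the order asked, and still so for the second after the job is handed in, with the robot touching nothing.
It also fails if it takes over 56 s, if anything falls off the work surface, if the arm or the gripper's body presses on something with over 40 N, if the wrist force passes 120 N, or if a joint passes its speed limit or range.

### The arm

A 6-joint arm with a two-finger parallel gripper is mounted at the origin on a cart in front of the work surface, level with it; the furniture and walls round the work are solid. World frame = base frame: x ahead of the robot, y to its left, z up, the work surface at z = 0. Lengths are in mm, angles in rad, forces in N, time in s.
With the tool pointing down it reaches from about 400 to 925 mm from the base axis. Payload 12.5 kg.
Tool frame: the origin (TCP) lies at the very end of the fingers, on their centre line; the grasp point (between the pads) lies 19 mm behind it (env.grip_point_offset is the distance from the TCP to the grasp point, in mm); z points along the fingers, y is the direction in which the jaws open and shut (so a half turn about z gives the same grasp; the last joint's range is limited). The gripper opens to 95 mm and grips with 3 to 60 N. Pads are 20 mm wide; open, the fingers measure 119 mm over their backs; the gripper's body (75 mm by 180 mm) begins 59 mm behind the grasp point.
Start: joints at [1.2, 0.491, 1.559, -0, 1.092, -0.106], TCP at [163.555, 603.238, 214.661] pointing down, gripper open.
Joint ranges: [-3.1, 3.1], [-0.84, 2.19], [0.05, 2.79], [-1.13, 4.28], [0.06, 2.93], [-2.69, 2.69]. Speed limits (rad/s): [2.22, 2.22, 2.79, 3.14, 3.14, 3.14].

### API

Orientations are given as [roll, pitch, yaw] about the fixed x, y, z axes, in that order (R = Rz(yaw) Ry(pitch) Rx(roll)).
In Python, from cell import env gives the robot as it stands.
- The arm moves only by the tool drive_tool, never from a script. Its argument "commands" is a list of rows, each an object of numbers: "dx", "dy", "dz": the shift along the world's x, y, z in mm; "yaw": the turn about the world's z in degrees. In form: [{"dx": .., "dy": .., "dz": .., "yaw": ..}, ...]. A call has 1 to 5 rows; each row shifts and turns the commanded pose from where the row before left it; what a row does not reach is not made up. A row lasts 1/12 s, in which the tool goes at most 41.7 mm and 7.16 degrees, less where a joint would pass 70% of its speed; a pose out of reach is approached as far as the arm can. A call with a gripper value outside its range is refused whole. "grip" is the opening, from 0 (shut) to 1 (fully open), set as the call begins (left out, the last holds). The fingers move at their own pace and stop on an object; the grip force is fixed at half the most. Time passes only in rows, so rows that do not move let the fingers close. It gives the time, the measured TCP pose, the force and the opening at its end, in the units of the state.
- env.state(): the state, without advancing time (a new reading comes with each control period).
- env.read_camera(name): name is "scene" or "top"; returns the picture (400x640x3 uint8, red, green, blue); there is no depth.
- env.calibration(name): a dict with "intrinsics" (3x3 intrinsics, pixels), "dist_coeffs" ([k1, k2, p1, p2, k3] as OpenCV has them; the pictures are not rectified), "rvec" (rotation vector, rad) and "tvec" (3), from world to camera coordinates, as OpenCV has them. Camera axes: x right, y down, z forward; pixel columns grow to the right and rows downward; lengths in mm; the calibration is good to about 2 mm. A picture is of the moment at which its call begins. calibration takes no time and is no camera call.
- env.job_done(): hands the job in, once; it reports no verdict.
Trained networks look in the newest picture that a camera, given by its name, has taken for a name from the list of things; names that differ only in an ending like _2 or _b are one class to them, and where a whole thing is asked for, a point or a joint stands for the part that bears it (a point fixed in the world has none). Each returns a list of dicts, best first, with "conf" (0 to 1); they miss things now and then, are a little off and sometimes report something else, mostly with a low value. They report only what shows in the picture. A call takes as long as a camera call.
- env.trace(query, camera): "pixels" (400x640 bool, what is visible of it) and "pixel" ([column, row] in pixels, amid what is visible of it).
- env.place_of(query, camera): "pixel" ([column, row] in pixels: a listed point, or the origin of a listed thing).
The state is a dict: "t": time; "joints": joint angles; "qvel": joint speeds; "tau": joint torques, N m; "eef_pos": TCP position; "tcp_rot": TCP orientation; "ft_force": force on the tool from outside, world axes, zero at the start; "moment": the same for the moment, N m; "opening": opening from 0.0 (shut) to 1.0 (fully open).
Only numpy, scipy, OpenCV 4.12 (cv2) and the standard library are available. Lean on these libraries where they do the work, as an engineer would, in place of code of your own. Each camera call takes 0.05 s, during which the arm holds its last target.

## Working session

There is one attempt and no reset: what is moved stays moved. The work goes in short steps, Python scripts to look and compute and a tool call to move; the robot and the scene stay as the last step left them, time stands still between calls to the robot, and variables do not carry over. Pictures are saved under pics/ and viewed, and the job is handed in when it is done.

Besides the shell and the picture viewer there is one more tool, called after "Call:" as name(argument=value, ...), one argument or row to a line, values as JSON. drive_tool: Moves the arm, as the interface text tells. Its arguments: {"type":"object","properties":{"commands":{"type":"array"},"grip":{"type":"number"}},"required":["commands"]}

```bash
ls; mkdir -p pics
cat > h.py <<'E'
import numpy as np, cv2
from cell import env
def cal(n):
    c=env.calibration(n); return [np.array(c[k],float) for k in("intrinsics","dist_coeffs","rvec","tvec")]
def ray(n,px):
    K,d,r,t=cal(n); u=cv2.undistortPoints(np.array([[px]],float),K,d)[0,0]
    R=cv2.Rodrigues(r)[0]; o=-R.T@t.ravel(); return o,R.T@np.array([u[0],u[1],1.])
def onz(n,px,z):
    o,v=ray(n,px); return o+v*(z-o[2])/v[2]
def proj(n,P):
    K,d,r,t=cal(n); return cv2.projectPoints(np.array(P,float).reshape(-1,1,3),r,t,K,d)[0][:,0]
def snap(n,f):
    im=env.read_camera(n); cv2.imwrite(f,im[:,:,::-1]); return im
E
python3 - <<'E'
from h import *
for n in("scene","top"):
    snap(n,f"pics/{n}0.png"); o,v=ray(n,[320,200]); print(n,o.round(),v.round(2))
    for q,z in [("gold_bottle_center",None),("green_bottle_center",None),("purple_bottle_center",None),("gauge",0),("vee_middle",41),("jaw",0),("push_pad",46)]:
        for r in env.place_of(q,n)[:2]:
            zz=59 if z is None else z
            print(n,q,round(r["conf"],2),np.round(r["pixel"],1),onz(n,r["pixel"],zz).round(1))
print(env.state())
E
```

```text
pics
scene [ 314. -304.  771.] [ 0.31  0.53 -0.79]
scene gold_bottle_center 0.84 [237.4 170. ] [476.7 345.2  59. ]
scene green_bottle_center 0.96 [278.8 141.6] [599.7 379.3  59. ]
scene purple_bottle_center 0.58 [316.2 171.2] [629.1 250.6  59. ]
scene gauge 0.86 [370.6 269.6] [615.1   5.6   0. ]
scene gauge 0.22 [315.2 169.8] [655.4 301.9   0. ]
scene vee_middle 0.67 [423.7 235.8] [738.1  -2.5  41. ]
scene jaw 0.85 [314.5 289.5] [493.7  25.8   0. ]
scene push_pad 0.98 [314.3 282.8] [489.5  18.3  46. ]
top [491. 173. 919.] [ 0.14  0.04 -0.99]
top gold_bottle_center 0.93 [253.1 271.5] [478.2 335.9  59. ]
top green_bottle_center 0.89 [234.9 214. ] [589.2 373.5  59. ]
top purple_bottle_center 0.77 [298.5 190.5] [634.4 249.2  59. ]
top vee_middle 0.82 [428.4 141.4] [734.3  -9.7  41. ]
top jaw 0.89 [414.  257.2] [504.9  19.4   0. ]
top push_pad 0.79 [418.9 264. ] [491.2  18.2  46. ]
{'t': 0.8, 'joints': array([ 1.20039244e+00,  4.90887800e-01,  1.55887692e+00, -9.71323530e-06,
        1.09172405e+00, -1.05576954e-01]), 'qvel': array([ 5.78368640e-04,  3.39856619e-05, -8.07716902e-04,  1.09176144e-03,
        4.55666517e-04, -3.91290366e-04]), 'tau': array([-7.39490065e-05, -6.12421846e+01, -2.58419538e+01,  6.93613593e-02,
        4.45832277e-02, -8.88352474e-06]), 'eef_pos': array([163.56332252, 603.24078965, 214.67648653]), 'tcp_rot': array([3.14149026e+00, 1.95196263e-05, 2.87677020e+00]), 'ft_force': array([-0.91486017, -0.43832548, -0.66043202]), 'moment': array([ 0.02896267,  0.01695603, -0.03245827]), 'opening': 0.9968698503934188}
```

View pics/scene0.png

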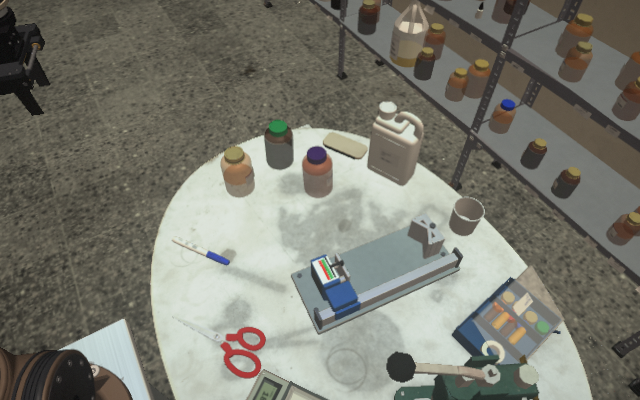

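View pics/top0.png

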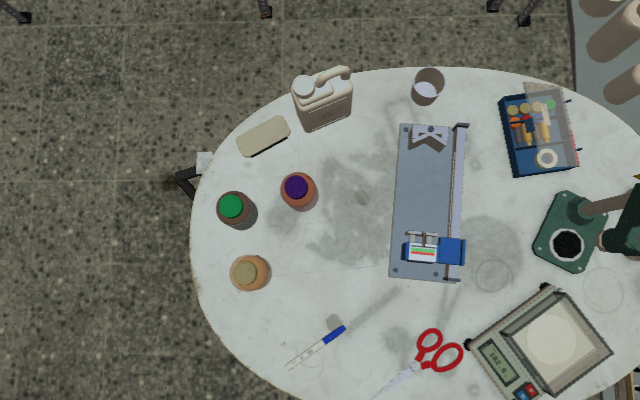

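Run:
```python
from h import *
im=cv2.imread("pics/top0.png")
c=cv2.resize(im[110:295,375:480],None,fx=4.3,fy=3.2,interpolation=cv2.INTER_CUBIC)
c=cv2.resize(im[110:295,375:480],None,fx=3.2,fy=3.2,interpolation=cv2.INTER_CUBIC)
s=cv2.imread("pics/scene0.png")
d=cv2.resize(s[205:335,280:470],None,fx=2.4,fy=2.4,interpolation=cv2.INTER_CUBIC)
H=max(c.shape[0],d.shape[0]);o=np.zeros((H,c.shape[1]+d.shape[1],3),np.uint8);o[:c.shape[0],:c.shape[1]]=c;o[:d.shape[0],c.shape[1]:]=d
cv2.imwrite("pics/crop0.png",o);print(o.shape)
g=env.trace("gauge","top")
for r in g[:1]:
    m=r["pixels"].astype(np.uint8); print(r["conf"],m.sum(),cv2.minAreaRect(np.argwhere(m)[:,::-1].astype(np.float32)))
for n in("top","scene"):
  for q in("gold_bottle_center","purple_bottle_center","green_bottle_center"):
    for r in env.trace(q,n)[:1]:
        ys,xs=np.where(r["pixels"]); print(n,q,round(r["conf"],2),len(ys),xs.min(),xs.max(),ys.min(),ys.max())
```

```text
(592, 792, 3)
0.62 10932 ((429.644287109375, 200.0730438232422), (76.33402252197266, 161.8196258544922), 3.6522228717803955)
top gold_bottle_center 0.87 1206 229 271 255 290
top purple_bottle_center 0.77 1152 280 317 172 211
top green_bottle_center 0.8 1263 216 257 191 230
scene gold_bottle_center 0.68 1353 220 254 147 196
scene purple_bottle_center 0.8 1352 302 332 146 197
scene green_bottle_center 0.92 1147 264 293 121 168
```

View pics/crop0.png

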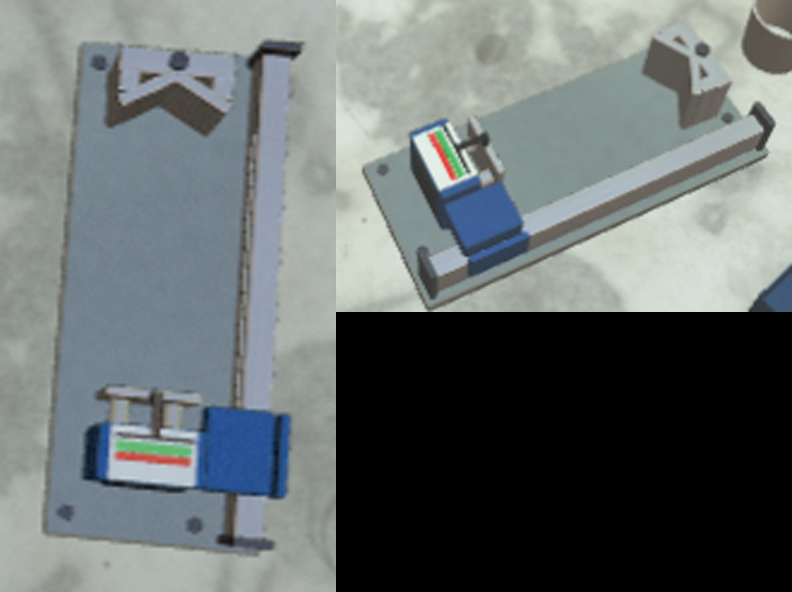

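Run:
```python
from h import *
f=lambda a:[375+(a[0]+.5)/3.2-.5,110+(a[1]+.5)/3.2-.5]
g=lambda a:[280+(a[0]-336+.5)/2.4-.5,205+(a[1]+.5)/2.4-.5]
for nm,a,z in [("bedLT",(80,43),12),("bedLB",(45,532),12),("bedRB",(257,553),12),("stopTopR",(303,42),56),("stopTopL",(262,42),56),("stopBotR",(273,543),56),("stopBotL",(220,541),56),("VbL",(120,46),76),("VbR",(236,53),76),("VtipL",(119,92),76),("VtipR",(230,101),76),("Vbot",(178,76),76),("jawBL",(107,485),75),("jawBR",(197,488),75),("padAnvL",(97,392),68),("anvR",(201,397),68)]:
    print(nm,onz("top",f(a),z).round(1))
for nm,a,z in [("bedLB",(363,171),12),("bedRB",(428,306),12),("bedRT",(768,152),12),("bedLT",(655,57),12),("VbL",(683,22),76),("VtipL",(650,42),76),("VtipR",(692,92),76),("VbR",(730,82),76),("anvL",(470,120),68),("anvR",(503,165),68)]:
    print("s",nm,onz("scene",g(a),z).round(1))
```

```text
bedLT [782.5  42.2  12. ]
bedLB [467.9  72.6  12. ]
bedRB [454.7 -57.4  12. ]
stopTopR [766.8 -88.   56. ]
stopTopL [767.2 -63.   56. ]
stopBotR [462.3 -55.7  56. ]
stopBotL [463.5 -24.9  56. ]
VbL [759.7  27.5  76. ]
VbR [754.2 -41.8  76. ]
VtipL [731.  29.  76.]
VtipR [724.5 -36.9  76. ]
Vbot [740.4  -6.6  76. ]
jawBL [496.4  43.1  75. ]
jawBR [494.5  -8.6  75. ]
padAnvL [550.9  46.3  68. ]
anvR [547.6 -14.5  68. ]
s bedLB [465.1  70.2  12. ]
s bedRB [453.7 -56.5  12. ]
s bedRT [768.4 -89.3  12. ]
s bedLT [746.3  36.6  12. ]
s VbL [752.8  24.1  76. ]
s VtipL [715.7  22.   76. ]
s VtipR [714.3 -34.4  76. ]
s VbR [747.2 -42.9  76. ]
s anvL [549.   39.1  68. ]
s anvR [549.8  -8.1  68. ]
```

Run:
```python
from h import *
im=cv2.imread("pics/top0.png");s=cv2.imread("pics/scene0.png")
c=cv2.resize(im[240:300,215:285],None,fx=5.5,fy=5.5,interpolation=cv2.INTER_CUBIC)
d=cv2.resize(s[140:200,210:270],None,fx=5.5,fy=5.5,interpolation=cv2.INTER_CUBIC)
th=np.arange(0,6.3,.1)
def ov(img,n,off,cx,cy):
    for z,r in((118,22.5),(102,22.5),(59,34),(0,34)):
        p=proj(n,np.c_[cx+r*np.cos(th),cy+r*np.sin(th),0*th+z])
        p=((p-off+.5)*5.5-.5).round().astype(int); cv2.polylines(img,[p.reshape(-1,1,2)],True,(0,255,0),1)
ov(c,"top",[215,240],478,338);ov(d,"scene",[210,140],478,338)
cv2.imwrite("pics/cap.png",np.hstack([c,d]))
```

```text
(no output)
```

View pics/cap.png

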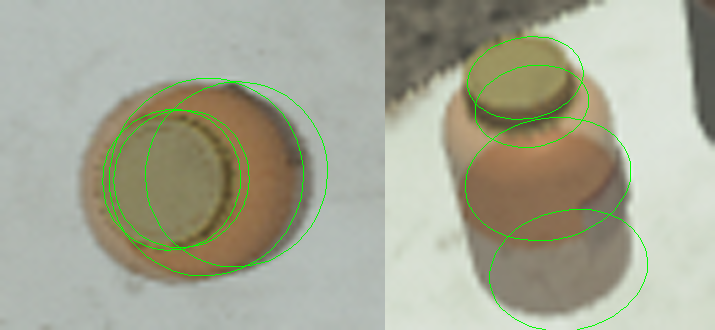

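Run:
```python
from h import *
im=cv2.imread("pics/top0.png");s=cv2.imread("pics/scene0.png")
c=cv2.resize(im[240:300,215:285],None,fx=5.5,fy=5.5,interpolation=cv2.INTER_CUBIC)
d=cv2.resize(s[140:200,210:270],None,fx=5.5,fy=5.5,interpolation=cv2.INTER_CUBIC)
th=np.arange(0,6.3,.1)
def ov(img,n,off,cx,cy):
    for z,r in((118,22.5),(102,22.5),(59,34),(0,34)):
        p=proj(n,np.c_[cx+r*np.cos(th),cy+r*np.sin(th),0*th+z])
        p=((p-off+.5)*5.5-.5).round().astype(int); cv2.polylines(img,[p.reshape(-1,1,2)],True,(0,255,0),1)
ov(c,"top",[215,240],475,344);ov(d,"scene",[210,140],475,344)
cv2.imwrite("pics/cap2.png",np.hstack([c,d]))
```

```text
(no output)
```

View pics/cap2.png

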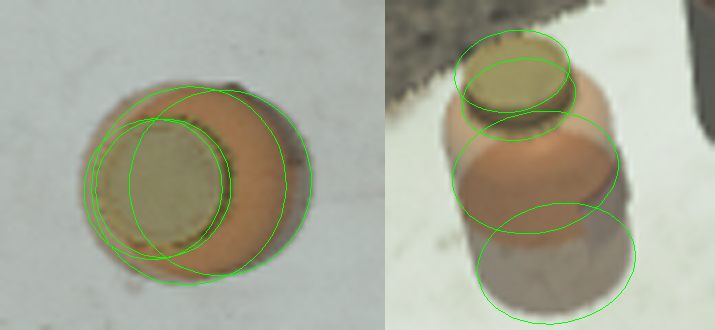

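Call:
drive_tool(
  commands=[
    {"dx":35,"dy":-29,"yaw":2},
    {"dx":35,"dy":-29,"yaw":2},
    {"dx":35,"dy":-29,"yaw":2},
    {"dx":35,"dy":-29,"yaw":2},
    {"dx":35,"dy":-29,"yaw":1.4},
  ],
  grip=1,
)

```text
invalid input
```

Call:
drive_tool(
  commands=[
    {"dx":35,"dy":-29,"dz":0,"yaw":2},
    {"dx":35,"dy":-29,"dz":0,"yaw":2},
    {"dx":35,"dy":-29,"dz":0,"yaw":2},
    {"dx":35,"dy":-29,"dz":0,"yaw":2},
    {"dx":35,"dy":-29,"dz":0,"yaw":1.4},
  ],
)

```text
t: 1.57
eef_pos: [325.1, 468.9, 214.8]
tcp_rot: [3.141, 0.0, 3.043]
ft_force: [0.4, 1.4, 0.1]
opening: 0.997
```

Call:
drive_tool(
  commands=[
    {"dx":34,"dy":-29,"dz":0,"yaw":0},
    {"dx":34,"dy":-29,"dz":0,"yaw":0},
    {"dx":34,"dy":-29,"dz":0,"yaw":0},
    {"dx":35,"dy":-29,"dz":0,"yaw":0},
    {"dx":0,"dy":0,"dz":-30,"yaw":0},
  ],
)

```text
t: 1.98
eef_pos: [457.9, 359.9, 188.7]
tcp_rot: [3.137, 0.008, 3.036]
ft_force: [0.3, 0.6, -0.7]
opening: 0.998
```

Call:
drive_tool(
  commands=[
    {"dx":0,"dy":0,"dz":-30,"yaw":0},
    {"dx":0,"dy":0,"dz":-15,"yaw":0},
    {"dx":0,"dy":0,"dz":0,"yaw":0},
    {"dx":0,"dy":0,"dz":0,"yaw":0},
  ],
)

```text
t: 2.32
eef_pos: [451.2, 362.6, 139.6]
tcp_rot: [-3.141, -0.001, 3.041]
ft_force: [-0.4, 1.1, -0.3]
opening: 1.0
```

Run:
```python
from h import *
print(env.state()["eef_pos"],env.state()["t"])
a=snap("top","pics/top1.png");b=snap("scene","pics/scene1.png")
z=lambda i:cv2.resize(i[:,:,::-1],None,fx=4,fy=4,interpolation=cv2.INTER_CUBIC)
cv2.imwrite("pics/c1.png",np.hstack([z(a[220:320,200:300]),z(b[110:210,190:290])]))
```

```text
[451.18096784 362.59577359 139.56396129] 2.3167
```

View pics/c1.png

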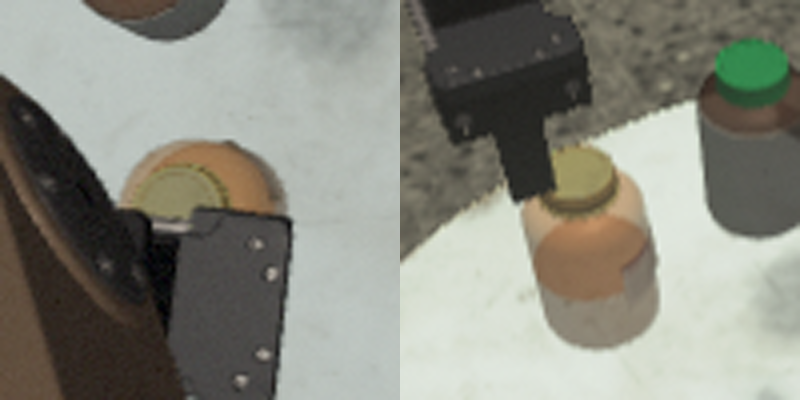

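Call:
drive_tool(
  commands=[
    {"dx":13,"dy":-11,"dz":0,"yaw":0},
    {"dx":12,"dy":-10,"dz":0,"yaw":0},
    {"dx":0,"dy":0,"dz":0,"yaw":0},
    {"dx":0,"dy":0,"dz":0,"yaw":0},
  ],
)

```text
t: 2.75
eef_pos: [476.6, 341.8, 140.8]
tcp_rot: [3.14, 0.001, 3.04]
ft_force: [0.2, -0.2, -0.0]
opening: 1.003
```

Run:
```python
from h import *
print(env.state()["eef_pos"],env.state()["t"])
a=snap("top","pics/top2.png");b=snap("scene","pics/scene2.png")
z=lambda i:cv2.resize(i[:,:,::-1],None,fx=4,fy=4,interpolation=cv2.INTER_CUBIC)
cv2.imwrite("pics/c2.png",np.hstack([z(a[220:320,200:300]),z(b[110:210,190:290])]))
```

```text
[476.61914623 341.75108149 140.82842666] 2.75
```

View pics/c2.png

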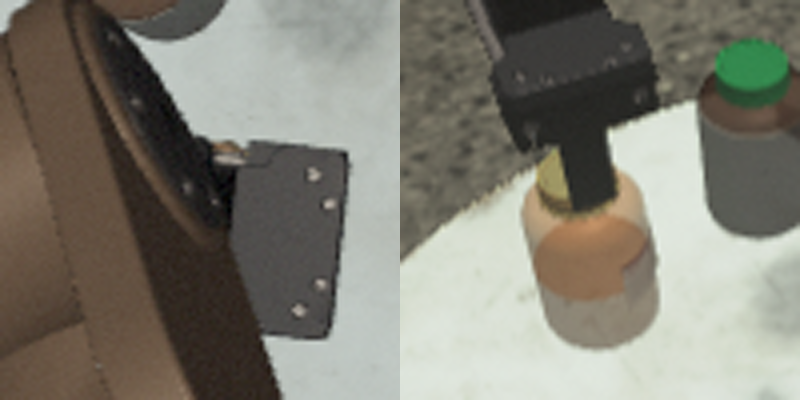

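Call:
drive_tool(
  commands=[
    {"dx":0,"dy":0,"dz":-15,"yaw":0},
    {"dx":0,"dy":0,"dz":-15,"yaw":0},
    {"dx":0,"dy":0,"dz":-6,"yaw":0},
    {"dx":0,"dy":0,"dz":0,"yaw":0},
    {"dx":0,"dy":0,"dz":0,"yaw":0},
  ],
)

```text
t: 3.27
eef_pos: [476.0, 342.0, 104.0]
tcp_rot: [3.142, -0.0, 3.041]
ft_force: [-0.5, -0.6, 0.6]
opening: 1.001
```

Call:
drive_tool(
  commands=[
    {"dx":0,"dy":0,"dz":0,"yaw":0},
    {"dx":0,"dy":0,"dz":0,"yaw":0},
    {"dx":0,"dy":0,"dz":0,"yaw":0},
    {"dx":0,"dy":0,"dz":0,"yaw":0},
    {"dx":0,"dy":0,"dz":0,"yaw":0},
  ],
  grip=0,
)

```text
t: 3.68
eef_pos: [476.2, 341.7, 103.9]
tcp_rot: [3.141, 0.0, 3.041]
ft_force: [0.2, 0.2, -0.1]
opening: 0.706
```

Call:
drive_tool(
  commands=[
    {"dx":0,"dy":0,"dz":0,"yaw":0},
    {"dx":0,"dy":0,"dz":0,"yaw":0},
    {"dx":0,"dy":0,"dz":0,"yaw":0},
    {"dx":0,"dy":0,"dz":0,"yaw":0},
  ],
)

```text
t: 4.02
eef_pos: [476.2, 341.7, 103.7]
tcp_rot: [3.141, 0.0, 3.041]
ft_force: [-0.8, 0.8, 0.8]
opening: 0.463
```

Call:
drive_tool(
  commands=[
    {"dx":0,"dy":0,"dz":0,"yaw":0},
    {"dx":0,"dy":0,"dz":10,"yaw":0},
    {"dx":0,"dy":0,"dz":20,"yaw":0},
    {"dx":0,"dy":0,"dz":25,"yaw":0},
    {"dx":0,"dy":0,"dz":25,"yaw":0},
  ],
)

```text
t: 4.43
eef_pos: [475.7, 341.3, 184.6]
tcp_rot: [-3.141, -0.001, 3.041]
ft_force: [0.8, -0.2, -2.6]
opening: 0.464
```

Call:
drive_tool(
  commands=[
    {"dx":0,"dy":0,"dz":20,"yaw":0},
    {"dx":5,"dy":-10,"dz":0,"yaw":0},
    {"dx":9,"dy":-18,"dz":0,"yaw":0},
    {"dx":12,"dy":-25,"dz":0,"yaw":0},
    {"dx":12,"dy":-25,"dz":0,"yaw":0},
  ],
)

```text
t: 4.85
eef_pos: [514.0, 262.2, 202.8]
tcp_rot: [-3.141, -0.001, 3.042]
ft_force: [0.1, -0.1, -2.7]
opening: 0.469
```

Call:
drive_tool(
  commands=[
    {"dx":12,"dy":-26,"dz":0,"yaw":0},
    {"dx":12,"dy":-26,"dz":0,"yaw":0},
    {"dx":12,"dy":-26,"dz":0,"yaw":0},
    {"dx":12,"dy":-26,"dz":0,"yaw":0},
    {"dx":12,"dy":-26,"dz":0,"yaw":0},
  ],
)

```text
t: 5.27
eef_pos: [574.1, 131.5, 202.6]
tcp_rot: [-3.141, -0.002, 3.041]
ft_force: [-0.0, 0.9, -3.8]
opening: 0.467
```

Call:
drive_tool(
  commands=[
    {"dx":13,"dy":-26,"dz":0,"yaw":0},
    {"dx":13,"dy":-26,"dz":0,"yaw":0},
    {"dx":13,"dy":-26,"dz":0,"yaw":0},
    {"dx":13,"dy":-24,"dz":0,"yaw":0},
    {"dx":8,"dy":-15,"dz":0,"yaw":0},
  ],
)

```text
t: 5.68
eef_pos: [634.6, 13.5, 202.5]
tcp_rot: [-3.141, -0.001, 3.039]
ft_force: [-0.8, -0.1, -3.8]
opening: 0.464
```

Call:
drive_tool(
  commands=[
    {"dx":5,"dy":-8,"dz":0,"yaw":0},
    {"dx":0,"dy":0,"dz":0,"yaw":0},
    {"dx":0,"dy":0,"dz":0,"yaw":0},
    {"dx":0,"dy":0,"dz":0,"yaw":0},
  ],
)

```text
t: 6.02
eef_pos: [638.5, 9.8, 203.5]
tcp_rot: [3.141, -0.001, 3.042]
ft_force: [-0.1, 0.3, -2.4]
opening: 0.467
```

Call:
drive_tool(
  commands=[
    {"dx":0,"dy":-3,"dz":-20,"yaw":0},
    {"dx":0,"dy":0,"dz":-20,"yaw":0},
    {"dx":0,"dy":0,"dz":-10,"yaw":0},
    {"dx":0,"dy":0,"dz":0,"yaw":0},
    {"dx":0,"dy":0,"dz":0,"yaw":0},
  ],
)

```text
t: 6.43
eef_pos: [639.0, 6.4, 153.8]
tcp_rot: [3.141, -0.001, 3.042]
ft_force: [-0.4, -0.5, -2.6]
opening: 0.465
```

Run:
```python
from h import *
print(env.state()["eef_pos"],env.state()["t"])
a=snap("top","pics/top3.png");b=snap("scene","pics/scene3.png")
z=lambda i:cv2.resize(i[:,:,::-1],None,fx=2.5,fy=2.5,interpolation=cv2.INTER_CUBIC)
cv2.imwrite("pics/c3.png",np.hstack([z(a[110:290,370:480]),z(b[160:340,280:480])]))
```

```text
[639.03662063   6.39226937 153.8373499 ] 6.4333
```

View pics/c3.png

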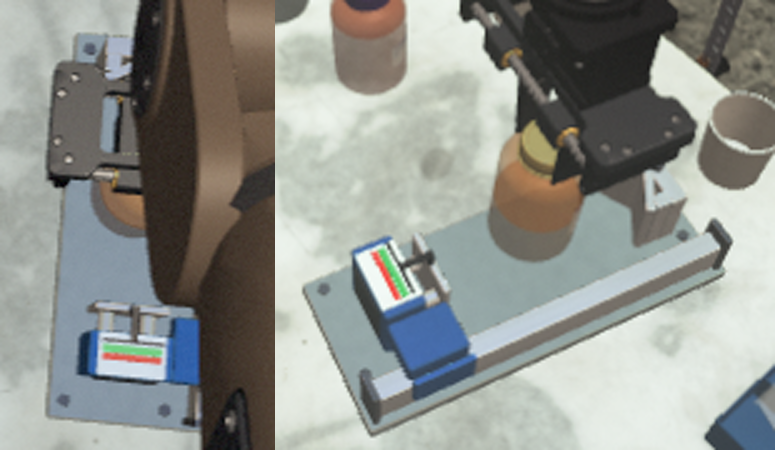

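Call:
drive_tool(
  commands=[
    {"dx":0,"dy":0,"dz":-15,"yaw":0},
    {"dx":0,"dy":0,"dz":-12,"yaw":0},
    {"dx":0,"dy":0,"dz":-6,"yaw":0},
    {"dx":0,"dy":0,"dz":-3,"yaw":0},
    {"dx":0,"dy":0,"dz":0,"yaw":0},
  ],
)

```text
t: 6.95
eef_pos: [639.0, 5.6, 117.2]
tcp_rot: [3.141, -0.001, 3.041]
ft_force: [1.2, -1.2, -4.0]
opening: 0.463
```

Call:
drive_tool(
  commands=[
    {"dx":0,"dy":0,"dz":-1,"yaw":0},
    {"dx":0,"dy":0,"dz":-1,"yaw":0},
    {"dx":0,"dy":0,"dz":0,"yaw":0},
    {"dx":0,"dy":0,"dz":0,"yaw":0},
  ],
)

```text
t: 7.28
eef_pos: [639.3, 5.6, 116.0]
tcp_rot: [3.141, 0.0, 3.041]
ft_force: [0.2, 0.4, -4.1]
opening: 0.466
```

Call:
drive_tool(
  commands=[
    {"dx":0,"dy":0,"dz":-1,"yaw":0},
    {"dx":0,"dy":0,"dz":0,"yaw":0},
    {"dx":0,"dy":0,"dz":0,"yaw":0},
  ],
)

```text
t: 7.53
eef_pos: [639.8, 5.6, 115.6]
tcp_rot: [3.141, 0.002, 3.041]
ft_force: [0.3, 0.4, 6.0]
opening: 0.464
```

Call:
drive_tool(
  commands=[
    {"dx":0,"dy":0,"dz":-0.5,"yaw":0},
    {"dx":0,"dy":0,"dz":0,"yaw":0},
    {"dx":0,"dy":0,"dz":0,"yaw":0},
  ],
)

```text
t: 7.78
eef_pos: [640.0, 5.6, 115.6]
tcp_rot: [3.141, 0.003, 3.041]
ft_force: [-1.7, 1.3, 8.5]
opening: 0.469
```

Contact with the bed (force turned to +8 N). Release.

Call:
drive_tool(
  commands=[
    {"dx":0,"dy":0,"dz":0.5,"yaw":0},
    {"dx":0,"dy":0,"dz":0,"yaw":0},
    {"dx":0,"dy":0,"dz":0,"yaw":0},
    {"dx":0,"dy":0,"dz":0,"yaw":0},
    {"dx":0,"dy":0,"dz":0,"yaw":0},
  ],
  grip=0.95,
)

```text
t: 8.2
eef_pos: [639.1, 5.6, 114.4]
tcp_rot: [3.142, -0.0, 3.041]
ft_force: [0.3, 1.0, -0.8]
opening: 0.763
```

Call:
drive_tool(
  commands=[
    {"dx":0,"dy":0,"dz":0,"yaw":0},
    {"dx":0,"dy":0,"dz":10,"yaw":0},
    {"dx":0,"dy":0,"dz":20,"yaw":0},
    {"dx":0,"dy":0,"dz":30,"yaw":0},
    {"dx":0,"dy":0,"dz":30,"yaw":0},
  ],
)

```text
t: 8.62
eef_pos: [638.8, 5.7, 205.9]
tcp_rot: [3.141, -0.001, 3.041]
ft_force: [0.5, -0.0, -0.4]
opening: 0.945
```

Call:
drive_tool(
  commands=[
    {"dx":-20,"dy":2,"dz":0,"yaw":0},
    {"dx":-28,"dy":3,"dz":0,"yaw":0},
    {"dx":-28,"dy":3,"dz":0,"yaw":0},
    {"dx":-28,"dy":3,"dz":0,"yaw":0},
    {"dx":-28,"dy":3,"dz":0,"yaw":0},
  ],
  grip=0,
)

```text
t: 9.03
eef_pos: [505.8, 19.8, 205.3]
tcp_rot: [3.142, 0.001, 3.041]
ft_force: [-0.1, 0.7, 1.0]
opening: 0.656
```

Call:
drive_tool(
  commands=[
    {"dx":-28,"dy":2,"dz":0,"yaw":0},
    {"dx":-20,"dy":1,"dz":0,"yaw":0},
    {"dx":-10,"dy":0,"dz":0,"yaw":0},
    {"dx":0,"dy":0,"dz":0,"yaw":0},
    {"dx":0,"dy":0,"dz":0,"yaw":0},
  ],
)

```text
t: 9.45
eef_pos: [450.1, 22.5, 205.4]
tcp_rot: [3.142, 0.002, 3.041]
ft_force: [1.3, 0.2, 0.7]
opening: 0.304
```

Run:
```python
from h import *
s=env.state();print(s["eef_pos"],s["t"],s["tcp_rot"],s["opening"])
a=snap("top","pics/top4.png");b=snap("scene","pics/scene4.png")
for n in("top","scene"):
  for r in env.place_of("push_pad",n)[:1]: print(n,r["conf"],onz(n,r["pixel"],46).round(1))
  for r in env.place_of("gold_bottle_center",n)[:1]: print(n,r["conf"],onz(n,r["pixel"],71).round(1))
z=lambda i:cv2.resize(i[:,:,::-1],None,fx=2.5,fy=2.5,interpolation=cv2.INTER_CUBIC)
cv2.imwrite("pics/c4.png",np.hstack([z(a[110:310,370:480]),z(b[160:360,280:480])]))
```

```text
[450.11875658  22.46752253 205.37142088] 9.45 [3.14152106e+00 1.76054075e-03 3.04078266e+00] 0.30353125013008037
top 0.25 [638.1 251.6  46. ]
top 0.88 [637.    5.1  71. ]
scene 0.88 [497.3  21.5  46. ]
scene 0.84 [635.  13.  71.]
```

View pics/c4.png

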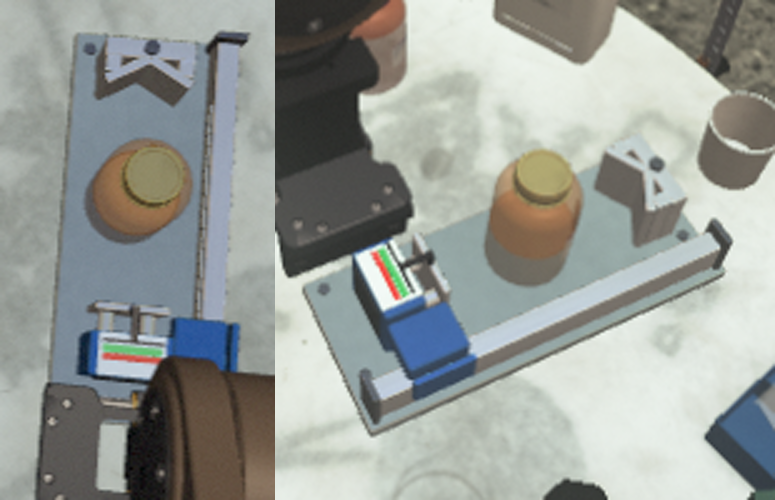

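Call:
drive_tool(
  commands=[
    {"dx":0,"dy":2,"dz":-25,"yaw":0},
    {"dx":0,"dy":0,"dz":-35,"yaw":0},
    {"dx":0,"dy":0,"dz":-35,"yaw":0},
    {"dx":0,"dy":0,"dz":-35,"yaw":0},
    {"dx":0,"dy":0,"dz":-20,"yaw":0},
  ],
)

```text
t: 10.17
eef_pos: [448.4, 24.7, 51.7]
tcp_rot: [3.142, -0.003, 3.041]
ft_force: [0.8, 0.6, -0.2]
opening: 0.006
```

Call:
drive_tool(
  commands=[
    {"dx":0,"dy":0,"dz":-10,"yaw":0},
    {"dx":0,"dy":0,"dz":-5,"yaw":0},
    {"dx":0,"dy":0,"dz":0,"yaw":0},
    {"dx":0,"dy":0,"dz":0,"yaw":0},
  ],
)

```text
t: 10.5
eef_pos: [449.5, 24.6, 39.9]
tcp_rot: [3.141, 0.0, 3.041]
ft_force: [0.5, -0.4, 0.0]
opening: 0.005
```

Run:
```python
from h import *
s=env.state();print(s["eef_pos"],s["t"],s["tcp_rot"],s["opening"])
a=snap("top","pics/top5.png");b=snap("scene","pics/scene5.png")
z=lambda i:cv2.resize(i[:,:,::-1],None,fx=2.5,fy=2.5,interpolation=cv2.INTER_CUBIC)
cv2.imwrite("pics/c5.png",np.hstack([z(a[110:310,370:480]),z(b[160:360,280:480])]))
```

```text
[449.50153661  24.58741707  39.88600022] 10.5 [3.14149548e+00 1.73694617e-04 3.04083404e+00] 0.005446724130836708
```

View pics/c5.png

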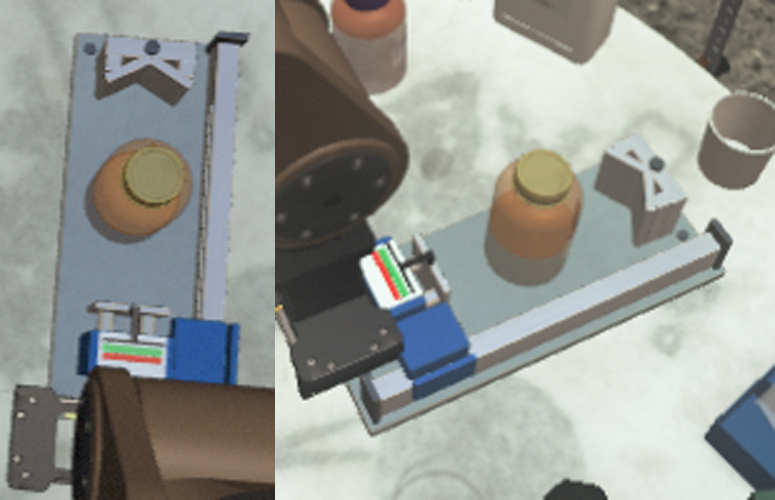

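Call:
drive_tool(
  commands=[
    {"dx":8,"dy":-0.8,"dz":0,"yaw":0},
    {"dx":8,"dy":-0.8,"dz":0,"yaw":0},
    {"dx":5,"dy":-0.5,"dz":0,"yaw":0},
    {"dx":4,"dy":-0.4,"dz":0,"yaw":0},
    {"dx":4,"dy":-0.4,"dz":0,"yaw":0},
  ],
)

```text
t: 11.02
eef_pos: [478.8, 21.6, 39.8]
tcp_rot: [3.141, 0.0, 3.041]
ft_force: [-0.2, 0.6, -0.5]
opening: 0.007
```

Call:
drive_tool(
  commands=[
    {"dx":3,"dy":-0.3,"dz":0,"yaw":0},
    {"dx":3,"dy":-0.3,"dz":0,"yaw":0},
    {"dx":3,"dy":-0.3,"dz":0,"yaw":0},
  ],
)

```text
t: 11.27
eef_pos: [485.4, 21.0, 39.5]
tcp_rot: [3.142, -0.005, 3.041]
ft_force: [-10.4, 0.5, 7.3]
opening: 0.006
```

Call:
drive_tool(
  commands=[
    {"dx":5,"dy":-0.5,"dz":0,"yaw":0},
    {"dx":7,"dy":-0.7,"dz":0,"yaw":0},
    {"dx":7,"dy":-0.7,"dz":0,"yaw":0},
    {"dx":7,"dy":-0.7,"dz":0,"yaw":0},
    {"dx":7,"dy":-0.7,"dz":0,"yaw":0},
  ],
)

```text
t: 11.68
eef_pos: [517.9, 17.7, 39.5]
tcp_rot: [-3.142, -0.006, 3.041]
ft_force: [-11.5, -0.7, 8.2]
opening: 0.008
```

Call:
drive_tool(
  commands=[
    {"dx":5,"dy":-0.5,"dz":0,"yaw":0},
    {"dx":3,"dy":-0.3,"dz":0,"yaw":0},
    {"dx":3,"dy":-0.3,"dz":0,"yaw":0},
    {"dx":3,"dy":-0.3,"dz":0,"yaw":0},
    {"dx":3,"dy":-0.3,"dz":0,"yaw":0},
  ],
)

```text
t: 12.1
eef_pos: [535.0, 15.9, 39.5]
tcp_rot: [-3.141, -0.005, 3.041]
ft_force: [-9.7, 0.2, 8.0]
opening: 0.003
```

Run:
```python
from h import *
s=env.state();print(s["eef_pos"],s["t"],s["tcp_rot"],s["ft_force"])
a=snap("top","pics/top6.png");b=snap("scene","pics/scene6.png")
z=lambda i:cv2.resize(i[:,:,::-1],None,fx=2.5,fy=2.5,interpolation=cv2.INTER_CUBIC)
cv2.imwrite("pics/c6.png",np.hstack([z(a[110:310,370:480]),z(b[160:360,280:480])]))
```

```text
[535.01365878  15.92166724  39.45444501] 12.1 [-3.14149673 -0.00519914  3.04091902] [-9.74753205  0.20448777  7.98391527]
```

View pics/c6.png

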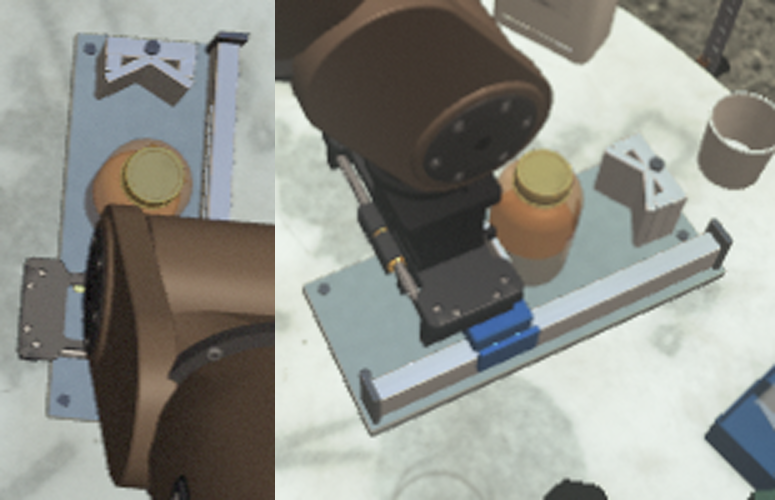

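Call:
drive_tool(
  commands=[
    {"dx":3,"dy":-0.3,"dz":0,"yaw":0},
    {"dx":3,"dy":-0.3,"dz":0,"yaw":0},
    {"dx":3,"dy":-0.3,"dz":0,"yaw":0},
    {"dx":3,"dy":-0.3,"dz":0,"yaw":0},
    {"dx":3,"dy":-0.3,"dz":0,"yaw":0},
  ],
)

```text
t: 12.62
eef_pos: [549.5, 14.5, 39.4]
tcp_rot: [-3.141, -0.006, 3.041]
ft_force: [-13.1, -0.6, 9.5]
opening: 0.001
```

Call:
drive_tool(
  commands=[
    {"dx":3,"dy":-0.3,"dz":0,"yaw":0},
    {"dx":3,"dy":-0.3,"dz":0,"yaw":0},
    {"dx":3,"dy":-0.3,"dz":0,"yaw":0},
    {"dx":3,"dy":-0.3,"dz":0,"yaw":0},
    {"dx":3,"dy":-0.3,"dz":0,"yaw":0},
  ],
)

```text
t: 13.03
eef_pos: [564.5, 13.0, 39.4]
tcp_rot: [-3.141, -0.006, 3.041]
ft_force: [-12.5, -1.1, 8.8]
opening: 0.005
```

Run:
```python
from h import *
s=env.state();print(s["eef_pos"],s["t"],s["tcp_rot"],s["ft_force"])
a=snap("top","pics/top7.png");b=snap("scene","pics/scene7.png")
z=lambda i:cv2.resize(i[:,:,::-1],None,fx=2.5,fy=2.5,interpolation=cv2.INTER_CUBIC)
cv2.imwrite("pics/c7.png",np.hstack([z(a[110:310,370:480]),z(b[160:360,280:480])]))
```

```text
[564.52555098  12.95371818  39.4058912 ] 13.0333 [-3.14139584 -0.0063507   3.04110016] [-12.5336183   -1.11770523   8.7798973 ]
```

View pics/c7.png

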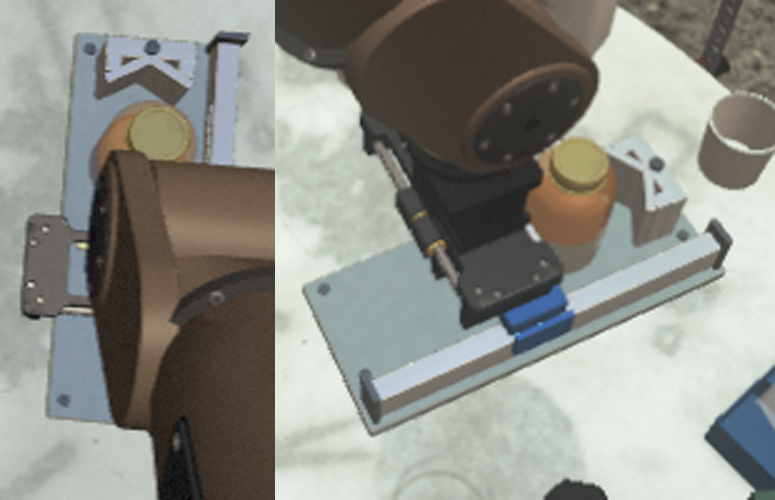

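Call:
drive_tool(
  commands=[
    {"dx":2,"dy":-0.2,"dz":0,"yaw":0},
    {"dx":2,"dy":-0.2,"dz":0,"yaw":0},
    {"dx":2,"dy":-0.2,"dz":0,"yaw":0},
    {"dx":2,"dy":-0.2,"dz":0,"yaw":0},
    {"dx":2,"dy":-0.2,"dz":0,"yaw":0},
  ],
)

```text
t: 13.55
eef_pos: [574.6, 11.9, 39.4]
tcp_rot: [-3.141, -0.006, 3.041]
ft_force: [-11.8, -1.4, 8.8]
opening: 0.005
```

Call:
drive_tool(
  commands=[
    {"dx":1.5,"dy":-0.2,"dz":0,"yaw":0},
    {"dx":1.5,"dy":-0.1,"dz":0,"yaw":0},
    {"dx":1.5,"dy":-0.1,"dz":0,"yaw":0},
    {"dx":1.5,"dy":-0.1,"dz":0,"yaw":0},
  ],
)

```text
t: 13.88
eef_pos: [580.6, 11.3, 39.4]
tcp_rot: [-3.141, -0.006, 3.041]
ft_force: [-11.4, -3.2, 8.2]
opening: 0.006
```

Call:
drive_tool(
  commands=[
    {"dx":1,"dy":-0.1,"dz":0,"yaw":0},
    {"dx":1,"dy":-0.1,"dz":0,"yaw":0},
    {"dx":1,"dy":-0.1,"dz":0,"yaw":0},
  ],
)

```text
t: 14.13
eef_pos: [583.6, 11.0, 39.4]
tcp_rot: [-3.141, -0.006, 3.041]
ft_force: [-12.0, -1.0, 8.1]
opening: 0.005
```

Call:
drive_tool(
  commands=[
    {"dx":1,"dy":-0.1,"dz":0,"yaw":0},
    {"dx":1,"dy":-0.1,"dz":0,"yaw":0},
    {"dx":1,"dy":-0.1,"dz":0,"yaw":0},
  ],
)

```text
t: 14.38
eef_pos: [586.6, 10.7, 39.4]
tcp_rot: [-3.141, -0.006, 3.041]
ft_force: [-11.6, -2.3, 8.3]
opening: -0.003
```

Run:
```python
from h import *
s=env.state();print(s["eef_pos"],s["t"],s["tcp_rot"],s["ft_force"])
a=snap("top","pics/top8.png");b=snap("scene","pics/scene8.png")
z=lambda i:cv2.resize(i[:,:,::-1],None,fx=2.5,fy=2.5,interpolation=cv2.INTER_CUBIC)
cv2.imwrite("pics/c8.png",np.hstack([z(a[110:310,370:480]),z(b[160:360,280:480])]))
```

```text
[586.63922868  10.68403932  39.41554163] 14.3833 [-3.14125117 -0.00592187  3.04100963] [-11.55107236  -2.32936829   8.28644802]
```

View pics/c8.png

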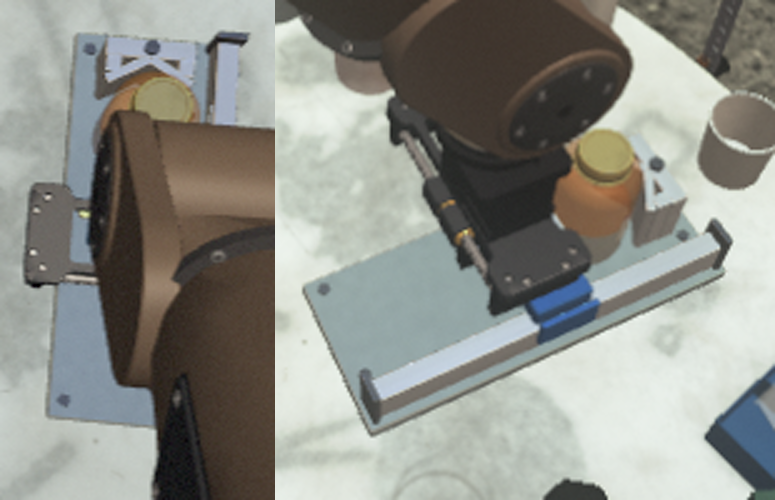

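Call:
drive_tool(
  commands=[
    {"dx":1,"dy":-0.1,"dz":0,"yaw":0},
    {"dx":1,"dy":-0.1,"dz":0,"yaw":0},
    {"dx":1,"dy":-0.1,"dz":0,"yaw":0},
  ],
)

```text
t: 14.73
eef_pos: [589.6, 10.4, 39.4]
tcp_rot: [-3.141, -0.006, 3.041]
ft_force: [-11.9, -1.9, 8.2]
opening: 0.003
```

Call:
drive_tool(
  commands=[
    {"dx":1,"dy":-0.1,"dz":0,"yaw":0},
    {"dx":1,"dy":-0.1,"dz":0,"yaw":0},
  ],
)

```text
t: 14.9
eef_pos: [591.7, 10.2, 39.4]
tcp_rot: [-3.141, -0.006, 3.041]
ft_force: [-11.8, -2.1, 7.8]
opening: 0.003
```

Call:
drive_tool(
  commands=[
    {"dx":1,"dy":-0.1,"dz":0,"yaw":0},
    {"dx":1,"dy":-0.1,"dz":0,"yaw":0},
  ],
)

```text
t: 15.07
eef_pos: [593.6, 10.0, 39.4]
tcp_rot: [-3.141, -0.006, 3.041]
ft_force: [-12.2, -2.1, 8.4]
opening: 0.009
```

Call:
drive_tool(
  commands=[
    {"dx":1,"dy":-0.1,"dz":0,"yaw":0},
    {"dx":1,"dy":-0.1,"dz":0,"yaw":0},
  ],
)

```text
t: 15.23
eef_pos: [595.6, 9.8, 39.4]
tcp_rot: [-3.141, -0.006, 3.041]
ft_force: [-11.6, -2.0, 8.1]
opening: 0.01
```

Call:
drive_tool(
  commands=[
    {"dx":1,"dy":-0.1,"dz":0,"yaw":0},
    {"dx":1,"dy":-0.1,"dz":0,"yaw":0},
  ],
)

```text
t: 15.4
eef_pos: [597.5, 9.6, 39.4]
tcp_rot: [-3.141, -0.006, 3.041]
ft_force: [-13.1, -2.2, 9.7]
opening: 0.001
```

Run:
```python
from h import *
s=env.state();print(s["eef_pos"],s["t"],s["tcp_rot"],s["ft_force"])
a=snap("top","pics/top9.png");b=snap("scene","pics/scene9.png")
z=lambda i:cv2.resize(i[:,:,::-1],None,fx=4,fy=4,interpolation=cv2.INTER_CUBIC)
cv2.imwrite("pics/c9.png",np.hstack([z(a[110:230,390:480]),z(b[190:310,380:480])]))
```

```text
[597.47631163   9.5840822   39.41236838] 15.4 [-3.14123333 -0.00632976  3.04098706] [-13.05874537  -2.15040068   9.71373927]
```

View pics/c9.png

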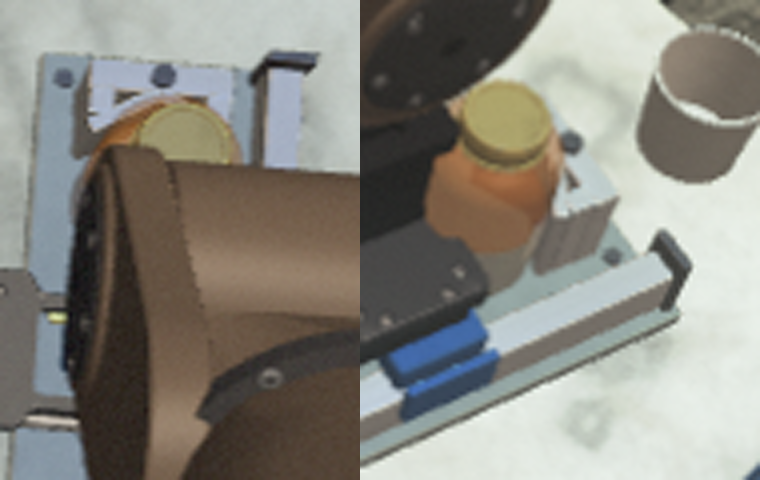

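Call:
drive_tool(
  commands=[
    {"dx":1,"dy":-0.1,"dz":0,"yaw":0},
    {"dx":1,"dy":-0.1,"dz":0,"yaw":0},
  ],
)

```text
t: 15.67
eef_pos: [599.3, 9.4, 39.4]
tcp_rot: [-3.141, -0.007, 3.041]
ft_force: [-13.8, -1.0, 9.2]
opening: 0.003
```

Call:
drive_tool(
  commands=[
    {"dx":1,"dy":-0.1,"dz":0,"yaw":0},
  ],
)

```text
t: 15.75
eef_pos: [600.2, 9.3, 39.4]
tcp_rot: [-3.141, -0.007, 3.041]
ft_force: [-13.6, -1.6, 9.7]
opening: 0.001
```

Call:
drive_tool(
  commands=[
    {"dx":1,"dy":-0.1,"dz":0,"yaw":0},
  ],
)

```text
t: 15.83
eef_pos: [601.2, 9.2, 39.4]
tcp_rot: [-3.141, -0.007, 3.041]
ft_force: [-14.5, -1.6, 10.0]
opening: 0.003
```

Call:
drive_tool(
  commands=[
    {"dx":1,"dy":-0.1,"dz":0,"yaw":0},
  ],
)

```text
t: 15.92
eef_pos: [602.1, 9.1, 39.4]
tcp_rot: [-3.141, -0.007, 3.041]
ft_force: [-15.1, -2.3, 10.1]
opening: -0.0
```

Call:
drive_tool(
  commands=[
    {"dx":1,"dy":-0.1,"dz":0,"yaw":0},
  ],
)

```text
t: 16.0
eef_pos: [603.0, 9.0, 39.4]
tcp_rot: [-3.141, -0.007, 3.041]
ft_force: [-15.1, -2.7, 10.4]
opening: 0.008
```

Call:
drive_tool(
  commands=[
    {"dx":0,"dy":0,"dz":0,"yaw":0},
    {"dx":0,"dy":0,"dz":0,"yaw":0},
  ],
)

```text
t: 16.17
eef_pos: [603.2, 9.0, 39.5]
tcp_rot: [-3.141, -0.007, 3.041]
ft_force: [-14.1, -2.3, 9.6]
opening: 0.002
```

Now back off and look at the pointer.

Call:
drive_tool(
  commands=[
    {"dx":-3,"dy":0.3,"dz":0,"yaw":0},
    {"dx":-10,"dy":1,"dz":0,"yaw":0},
    {"dx":-20,"dy":2,"dz":0,"yaw":0},
    {"dx":-25,"dy":2.5,"dz":0,"yaw":0},
    {"dx":-25,"dy":2.5,"dz":0,"yaw":0},
  ],
)

```text
t: 16.58
eef_pos: [522.3, 17.4, 39.5]
tcp_rot: [3.141, 0.0, 3.041]
ft_force: [0.7, -0.7, 0.4]
opening: 0.004
```

Call:
drive_tool(
  commands=[
    {"dx":-20,"dy":2,"dz":0,"yaw":0},
    {"dx":0,"dy":0,"dz":0,"yaw":0},
    {"dx":0,"dy":0,"dz":0,"yaw":0},
  ],
)

```text
t: 16.83
eef_pos: [503.1, 19.4, 39.9]
tcp_rot: [3.141, 0.0, 3.041]
ft_force: [1.0, -0.1, -0.9]
opening: 0.003
```

Run:
```python
from h import *
s=env.state();print(s["eef_pos"],s["t"],s["ft_force"])
a=snap("top","pics/top10.png");b=snap("scene","pics/scene10.png")
z=lambda i:cv2.resize(i[:,:,::-1],None,fx=4,fy=4,interpolation=cv2.INTER_CUBIC)
cv2.imwrite("pics/c10.png",np.hstack([z(a[110:250,390:480]),z(b[180:320,360:460])]))
```

```text
[503.10123383  19.38218461  39.89536683] 16.8333 [ 0.97264892 -0.0940518  -0.86369744]
```

View pics/c10.png

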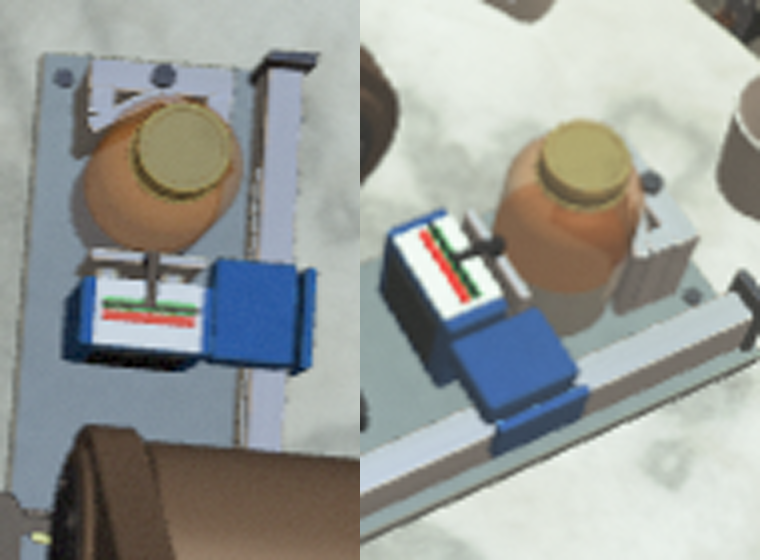

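Run:
```python
from h import *
for n,f,(x0,x1,y0,y1) in (("top","top10",(408,446,170,204)),("scene","scene10",(364,404,230,268))):
    i=cv2.imread(f"pics/{f}.png")[y0:y1,x0:x1]
    cv2.imwrite(f"pics/z_{n}.png",cv2.resize(i,None,fx=10,fy=10,interpolation=cv2.INTER_NEAREST))
a=cv2.imread("pics/z_top.png");b=cv2.imread("pics/z_scene.png");o=np.zeros((380,790,3),np.uint8);o[:a.shape[0],:a.shape[1]]=a;o[:b.shape[0],390:390+b.shape[1]]=b[:, :400];cv2.imwrite("pics/z10.png",o)
t=cv2.imread("pics/top10.png")
for c in (420,423,433,436): print(c,[tuple(t[r,c][::-1]) for r in range(180,194)])
t=cv2.imread("pics/top4.png")
```

```text
420 [(np.uint8(198), np.uint8(210), np.uint8(220)), (np.uint8(203), np.uint8(214), np.uint8(225)), (np.uint8(203), np.uint8(214), np.uint8(225)), (np.uint8(204), np.uint8(214), np.uint8(225)), (np.uint8(144), np.uint8(202), np.uint8(162)), (np.uint8(102), np.uint8(132), np.uint8(99)), (np.uint8(86), np.uint8(95), np.uint8(77)), (np.uint8(156), np.uint8(171), np.uint8(137)), (np.uint8(209), np.uint8(103), np.uint8(89)), (np.uint8(211), np.uint8(96), np.uint8(86)), (np.uint8(205), np.uint8(187), np.uint8(195)), (np.uint8(202), np.uint8(212), np.uint8(222)), (np.uint8(202), np.uint8(214), np.uint8(224)), (np.uint8(202), np.uint8(213), np.uint8(224))]
423 [(np.uint8(201), np.uint8(212), np.uint8(222)), (np.uint8(202), np.uint8(213), np.uint8(224)), (np.uint8(203), np.uint8(214), np.uint8(225)), (np.uint8(203), np.uint8(214), np.uint8(226)), (np.uint8(180), np.uint8(210), np.uint8(201)), (np.uint8(114), np.uint8(173), np.uint8(122)), (np.uint8(96), np.uint8(97), np.uint8(87)), (np.uint8(116), np.uint8(158), np.uint8(120)), (np.uint8(207), np.uint8(99), np.uint8(82)), (np.uint8(210), np.ui
[... 821 characters left out ...]
np.uint8(202), np.uint8(213), np.uint8(224))]
436 [(np.uint8(101), np.uint8(92), np.uint8(86)), (np.uint8(182), np.uint8(198), np.uint8(213)), (np.uint8(201), np.uint8(212), np.uint8(222)), (np.uint8(203), np.uint8(214), np.uint8(224)), (np.uint8(202), np.uint8(214), np.uint8(224)), (np.uint8(184), np.uint8(210), np.uint8(206)), (np.uint8(117), np.uint8(179), np.uint8(128)), (np.uint8(97), np.uint8(99), np.uint8(88)), (np.uint8(96), np.uint8(150), np.uint8(108)), (np.uint8(205), np.uint8(122), np.uint8(114)), (np.uint8(210), np.uint8(95), np.uint8(84)), (np.uint8(209), np.uint8(129), np.uint8(125)), (np.uint8(201), np.uint8(209), np.uint8(220)), (np.uint8(202), np.uint8(213), np.uint8(223))]
```

View pics/z10.png

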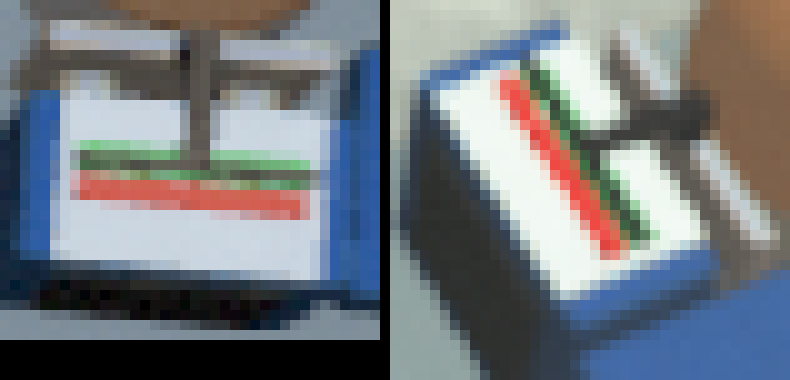

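Call:
drive_tool(
  commands=[
    {"dx":-15,"dy":1.5,"dz":0,"yaw":0},
    {"dx":-15,"dy":1.5,"dz":15,"yaw":0},
    {"dx":0,"dy":0,"dz":25,"yaw":0},
    {"dx":0,"dy":0,"dz":30,"yaw":0},
    {"dx":0,"dy":0,"dz":30,"yaw":0},
  ],
)

```text
t: 17.35
eef_pos: [473.7, 22.2, 140.7]
tcp_rot: [3.142, -0.001, 3.041]
ft_force: [1.0, -0.2, -0.6]
opening: 0.003
```

Call:
drive_tool(
  commands=[
    {"dx":0,"dy":0,"dz":0,"yaw":0},
    {"dx":0,"dy":0,"dz":0,"yaw":0},
    {"dx":0,"dy":0,"dz":0,"yaw":0},
    {"dx":0,"dy":0,"dz":0,"yaw":0},
    {"dx":0,"dy":0,"dz":0,"yaw":0},
  ],
)

```text
t: 17.77
eef_pos: [472.9, 22.3, 138.5]
tcp_rot: [3.142, -0.002, 3.041]
ft_force: [0.2, -0.2, -0.2]
opening: 0.004
```

Run:
```python
from h import *
s=env.state();print(s["eef_pos"],s["t"],s["ft_force"])
a=snap("top","pics/top11.png");b=snap("scene","pics/scene11.png")
for n in("top","scene"):
  for q,zz in(("gold_bottle_center",71),("green_bottle_center",59),("purple_bottle_center",59)):
    for r in env.place_of(q,n)[:1]: print(n,q,round(r["conf"],2),onz(n,r["pixel"],zz).round(1))
z=lambda i,f:cv2.resize(i[:,:,::-1],None,fx=f,fy=f,interpolation=cv2.INTER_NEAREST)
o=np.zeros((590,790,3),np.uint8)
p=z(a[170:204,408:446],6);o[:p.shape[0],:p.shape[1]]=p
p=z(b[230:268,364:404],6);o[:p.shape[0],260:260+p.shape[1]]=p
p=z(b[100:340,220:480],1.45);o[235:235+p.shape[0],:p.shape[1]]=p
p=z(a[100:320,200:480],1.4);o[235:235+p.shape[0],385:385+p.shape[1]]=p
cv2.imwrite("pics/c11.png",o)
```

```text
[472.89889875  22.31830862 138.53799974] 17.7667 [ 0.24996493 -0.17226134 -0.16969237]
top gold_bottle_center 0.85 [703.4  -3.2  71. ]
top green_bottle_center 0.79 [589.2 373.9  59. ]
top purple_bottle_center 0.57 [638.5 249.4  59. ]
scene gold_bottle_center 0.73 [700.2   1.4  71. ]
```

View pics/c11.png

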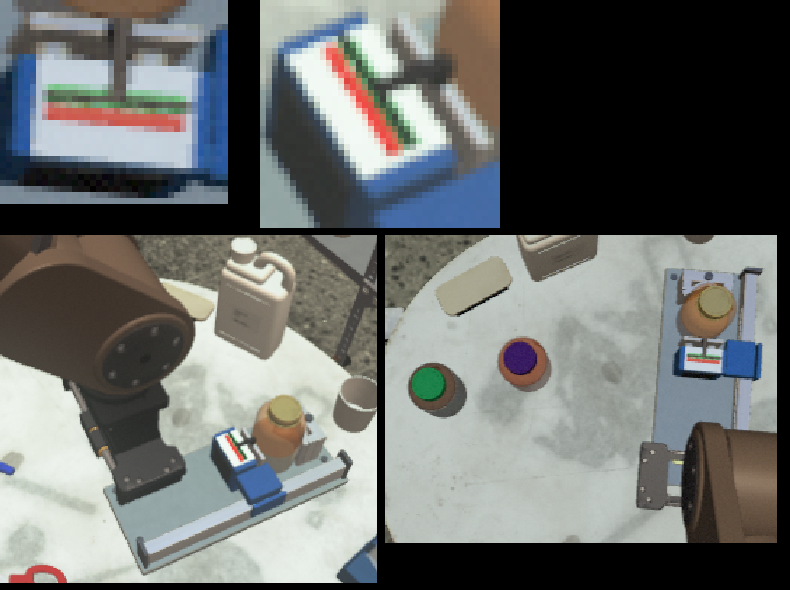

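```bash
python3 -c "
from cell import env
print(env.job_done())"
```

```text
the job is handed in; nothing more can be done
None
```

The gold-capped bottle is standing upright on the gauge bed, pinched in the V by the blue jaw, and the pointer is in the green band. I handed the job in at about 18 s.

- **What I did:** I gripped the bottle by its cap, stood it on the bed and let go. I then pushed the jaw by its pad with the closed fingers until it pinched the bottle. The push force peaked at about 15 N, against about 10–12 N of drag alone. Then I drew the arm clear.
- **Pointer:** both cameras, in pictures about 1 s apart after the arm had left, show the pointer bar over green with green visible on both sides of it.
- **Bottle position:** it sits within about 1 mm of the measuring line at gauge x of about +84 mm, at the far end of where the V could be. The two cameras differ by 3–5 mm.
- **Other bottles:** in the top view the green bottle is where it started. The purple one reads 4 mm off at low confidence and looks unmoved. The arm hid both from the scene camera at the end, so that camera gave no second check.
- **Robot contact:** the final wrist force was about 0, with the arm touching nothing.

Two other things happened. The first move call was refused as invalid input, and one approach move to the bottle fell about 30 mm short; I corrected it before gripping.

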